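# Get the hob ready: clear the jars, slide the pot over, hang the guard, set the switches

## Task

Get the little hob ready for cooking: stand every spice jar upright in the wooden tray and slide the pot, without lifting it off the hob, until it is centred on the red ring. Then lower the clear guard onto both hinge pins of the post so that it hangs fully home and closed, parallel to the front edge of the hob, and only after that set the four slide switches, counted from the front: first on, second off, third on, fourth off, each pushed fully home (on is toward the green dots). Leave the drinking glass alone.

Things in the scene. Friction and masses are not known exactly. Their poses are not given: they have to be found in the camera images.
- hob: Low black two-ring hob, fixed, 160 mm deep (x) x 300 mm long (y) x 22 mm high, spanning x -80..80, y -155..145 mm. An upstand 14 mm high (x 61..69) runs behind the rings. Origin on the worktop; local x away from the robot, y to the left along the hob. A toaster oven stands close behind (handle bar at 200 mm height, about 100 mm behind the origin): keep a wide gripper body parallel to the hob's y.
- pin_low (a point): Foot of the lower brass pintle, centre, 23 mm above the worktop at hob x -114, y 100 mm, on a bracket from the hinge post (16 mm square, 129 mm high, at hob x -114, y 130, in front of the hob's left end). Pintle: 8 mm in diameter, tapered tip, 20 mm high.
- pin_up (a point): Foot of the upper pintle, same size, straight above pin_low, 110 mm above the worktop. Its bracket (6 mm thick, underside at 104 mm, out to hob y 92) is in the way from above: bring the guard's lower socket in sideways, from the side away from the post, between the lower pintle's tip (43 mm) and that underside, then lower straight down.
- guard: Loose lift-off guard leaf, 250 g, upright on two feet 44 mm wide: clear pane in a steel frame, 165 mm long (local y -85..80), 130 mm high; top rail 14 mm thick (x), z 100..130. Origin: centre of the underside. Grip the top rail across x near y 0. Hung and closed: y parallel to the hob's y, origin 5 mm above the worktop at hob x -114, y 8 mm. It swings freely, no latch.
- sock_low (a point): Centre of the lower face of the guard's lower socket (guard x 0, y 92, z 18 mm); home = on pin_low. Each socket is a brass block 24 mm square, 16 mm high, with a vertical 12 mm through hole; it rests on the bracket.
- sock_up (a point): Centre of the lower face of the guard's upper socket (guard x 0, y 92, z 105 mm); same block; home = on pin_up.
- pot: Low steel pot with fixed lid, 500 g, 96 mm in diameter, stands on the hob; origin: centre of its underside. Black lid knob 22 mm in diameter on the axis, from 36 to 58 mm above the underside: pinch it from above and slide. Small side handles are only looks.
- ring_red: Red painted ring with a cross, 104 mm in diameter, flat on the hob top: where the pot must go. Origin: its centre, on the hob top, 22 mm above the worktop. It may be the left or the right ring, 105 mm apart.
- ring_white: The white painted ring of the same size: where the pot starts.
- jar_tray: Shallow wooden tray, fixed, left of the hob, 170 mm (x) x 66 mm (y) x 20 mm high, walls and floor 5 mm, empty. Origin: centre of its underside, x along its length. Three jars stand in it in a row along x, e.g. at x -54, -4, +46 mm.
- jar_a: Spice jar with green cap, 110 g, 46 mm in diameter, 106 mm high, origin centre of the underside; starts upright on the red ring; may be absent.
- jar_b: Spice jar like jar_a, starts on the red ring in front of it; may be absent.
- jar_c: Spice jar like jar_a, starts on the worktop right of the hob; always there.
- sw1 (a joint): First (front) slide switch on the aluminium strip at the hob's right end. 0 = off (lever at hob y -114 mm), 0.016 m = on (hob y -130 mm, toward the right end and the green dot). Stays where it is put (stick friction 1.2 N); it may start part way.
- sw2 (a joint): Second switch, as sw1.
- sw3 (a joint): Third switch, as sw1.
- sw4 (a joint): Fourth (rear) switch, as sw1.
- sw1_top (a point): Top centre of the first lever. Each lever is a white block 12 mm (hob x) x 8 mm (hob y), its top 21 mm above the hob top; the levers stand 26 mm apart along hob x, at -50, -24, 2 and 28 mm.
- sw2_top (a point): Top centre of the second lever.
- sw3_top (a point): Top centre of the third lever.
- sw4_top (a point): Top centre of the fourth lever.
- drinking_glass: Small drinking glass, 49 mm in diameter, 62 mm high, on the worktop near the tray's front end: to be left alone.

How it is judged:
By the outcome, as a careful person would: the job done as asked, in the order asked, and still so for the second after the job is handed in, with the robot touching nothing.
Of jar_a, jar_b only 1 to 2 are there at a start; the rules pass over those that are not, and their reading is None.
At some moment in a run one of pot may be knocked a few centimetres aside while the robot is not near it.
It also fails if it takes over 210 s, if anything falls off the work surface, if the arm or the gripper's body presses on something with over 40 N, if the wrist force passes 120 N, or if a joint passes its speed limit or range.

## Robot

A 6-joint arm with a two-finger parallel gripper is mounted at the origin on a cart in front of the work surface, level with it; the furniture and walls round the work are solid. World frame = base frame: x ahead of the robot, y to its left, z up, the work surface at z = 0. Lengths are in m, angles in rad, forces in N, time in s.
With the tool pointing down it reaches from about 0.35 to 0.875 m from the base axis. Payload 4.2 kg.
Tool frame: the origin (TCP) lies at the very end of the fingers, on their centre line; the grasp point (between the pads) lies 19 mm behind it; z points along the fingers, y is the line along which they close (so a half turn about z gives the same grasp; the last joint's range is limited). The gripper opens to 87 mm and grips with 3 to 60 N. Pads are 19 mm wide; open, the fingers measure 117 mm over their backs; the gripper's body (75 mm by 190 mm) begins 51 mm behind the grasp point.
Start: joints at [1.448, 0.385, 0.008, 0, -1.194, -0.259], TCP at [0.233, 0.58, 0.223] pointing down, gripper open.
Joint ranges: [-3.14, 3.14], [-1.21, 2.06], [-1.07, 1.41], [-3.16, 2.05], [-2.99, -0.16], [-3.1, 3.1]. Speed limits (rad/s): [2.79, 2.79, 3.14, 3.14, 3.14, 3.14].

## Interface

Orientations are given as a rotation vector (axis times angle).
In Python, from workcell import ctrl, state, camera, job gives the robot as it stands. The module is installed in compiled form; this text tells all that it offers. Calls block until the motion is done:
- ctrl.goto(position, orientation): joint-space move of the TCP to a pose.
- ctrl.servo_line(position, frame=None, vel=0.15): straight line of the TCP; frame=None keeps the orientation; vel is the mean speed in m/s.
- ctrl.movej(angles): joint-space move.
- ctrl.set_gripper(opening, newtons=None): finger opening in m; newtons is the grip in N (None keeps the last); returns when the fingers have stopped.
- ctrl.hold(seconds).
- ctrl.inverse_kinematics(position, orientation): joint angles nearest the present ones, or None.
- state(): the state.
- camera(name): name is "side" or "top" or "wrist"; returns a dict with "img" (480x640x3 uint8, red, green, blue), "fx", "fy", "cx", "cy" (pixels), "cam_to_world" (4x4, takes a point from camera to world coordinates); the wrist camera has in their place "mount" (4x4, takes a point from camera to tool coordinates, whose origin is the TCP and whose axes are the flange's). Camera axes: x right, y down, z forward; pixel columns grow to the right and rows downward; lengths in m; the calibration is good to about 2 mm. A picture is of the moment at which its call begins: read the wrist's pose just before it. There is no depth.
A pose or a line that the arm cannot do raises ctrl.PlanningError and nothing moves.
- job.close_job(): hands the job in; it is judged then, once.
The state is a dict: "time_s": time; "joint_pos": joint angles; "qvel": joint speeds; "tau": joint torques, N m; "tool_pos": TCP position; "tcp_rot": TCP orientation; "contact_force": force on the tool from outside, world axes, zero at the start; "moment": the same for the moment, N m; "width": finger opening in m; "gripper_force": force on a finger pad.
Only numpy, scipy, OpenCV 4.12 (cv2) and the standard library are available. Lean on these libraries where they do the work, as an engineer would, in place of code of your own. Each camera call takes 0.05 s, during which the arm holds its last target. There are 200 camera calls.

## Working session

There is one attempt and no reset: what is moved stays moved. The work goes in short steps, each a Python script; the robot and the scene stay as the last script left them, time stands still between calls to the robot, and variables do not carry over. Pictures are saved under pics/ and viewed, at most 17 in all, crops included, and the job is handed in when it is done.

```bash
mkdir -p pics; ls; python3 - <<'E'
from workcell import ctrl,state,camera
import cv2,numpy as np
print(state())
for n in ("top","side"):
    c=camera(n); cv2.imwrite(f"pics/{n}0.png",c["img"][:,:,::-1]); np.savez(f"{n}0.npz",**c)
    print(n,c["fx"],c["fy"],c["cx"],c["cy"],np.round(c["cam_to_world"],4).tolist())
c=camera("wrist");print(c["fx"],np.round(c["mount"],4).tolist())
E
```

```text
pics
{'time_s': 0.0, 'joint_pos': array([ 1.44761826e+00,  3.85556992e-01,  6.65592069e-03, -5.14818155e-04,
       -1.19400081e+00, -2.58605558e-01]), 'qvel': array([ 0.00231065, -0.00029048,  0.00060777, -0.00057216,  0.00162368,
        0.00011864]), 'tau': array([-6.14083056e-04, -3.90659237e+01,  1.87399703e+01,  4.21984658e+00,
        1.09708574e-02, -1.89339103e-04]), 'tool_pos': array([0.23261237, 0.57946183, 0.22146877]), 'tcp_rot': array([ 3.08237595e+00, -5.95956757e-01, -5.25766166e-04]), 'contact_force': array([ 0.50478203, -0.39926817, -0.18251415]), 'moment': array([ 0.00657338, -0.00320344, -0.06087694]), 'gripper_force': 0.0, 'width': 0.08698130234501547}
top 577.6088993423084 577.6088993423084 321.40448286628975 235.17942765371427 [[0.0099, -0.9926, 0.1213, 0.3357], [-0.9999, -0.0107, -0.006, 0.1394], [0.0072, -0.1212, -0.9926, 1.1013], [0.0, 0.0, 0.0, 1.0]]
side 597.4541095638806 597.4541095638806 325.3950133184079 243.41637993214079 [[0.8916, -0.3355, 0.3041, 0.1226], [-0.4528, -0.6709, 0.5873, -0.5013], [0.007, -0.6613, -0.7501, 0.9065], [0.0, 0.0, 0.0, 1.0]]
342.1234244768051 [[-0.0007, -0.9672, -0.2541, 0.0697], [1.0, -0.0008, 0.0004, 0.0012], [-0.0006, -0.2541, 0.9672, -0.1629], [0.0, 0.0, 0.0, 1.0]]
```

View pics/top0.png

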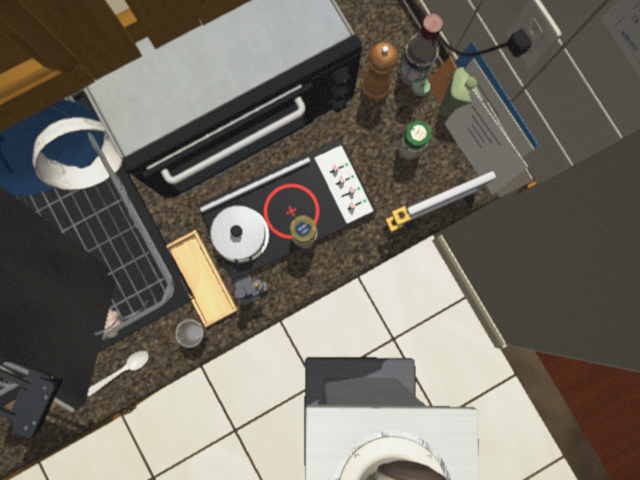

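View pics/side0.png

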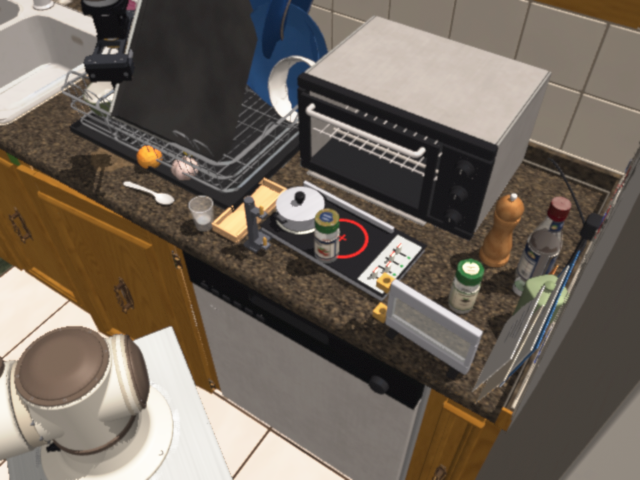

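The top view shows the red ring at about (291,211), the pot at (240,235), one jar on the ring with its cap at (304,230), and jar_c at (418,135). The guard runs from its sockets at (400,218) to (495,177). The hinge post is at (250,288), the tray at (205,278) and the glass at (190,334). The side view agrees, and only one jar stands on the red ring.

```bash
cat > lib.py <<'E'
import numpy as np, cv2
from scipy.spatial.transform import Rotation as R
from workcell import ctrl,state,camera,job
def shot(name,fn=None):
    """camera dict with 'T' = cam->world"""
    s=state(); c=dict(camera(name))
    if name=="wrist":
        W=np.eye(4); W[:3,:3]=R.from_rotvec(s["tcp_rot"]).as_matrix(); W[:3,3]=s["tool_pos"]
        c["T"]=W@c["mount"]
    else: c["T"]=np.array(c["cam_to_world"])
    if fn: cv2.imwrite(fn,c["img"][:,:,::-1]); np.savez(fn.replace(".png",".npz"),**c)
    return c
def load(fn): return dict(np.load(fn))
def ray(c,uv):
    d=np.array([(uv[0]-c["cx"])/c["fx"],(uv[1]-c["cy"])/c["fy"],1.]); d=c["T"][:3,:3]@d
    return c["T"][:3,3],d/np.linalg.norm(d)
def plane(c,uv,z):
    o,d=ray(c,uv); return o+d*(z-o[2])/d[2]
def two(c1,uv1,c2,uv2):
    o1,d1=ray(c1,uv1);o2,d2=ray(c2,uv2)
    t=np.linalg.lstsq(np.c_[d1,-d2],o2-o1,rcond=None)[0]
    a,b=o1+t[0]*d1,o2+t[1]*d2
    return (a+b)/2,np.linalg.norm(a-b)
def proj(c,p):
    q=np.linalg.inv(c["T"])@np.r_[p,1]; return q[:2]/q[2]*[c["fx"],c["fy"]]+[c["cx"],c["cy"]]
def hsv(c): return cv2.cvtColor(np.ascontiguousarray(c["img"]),cv2.COLOR_RGB2HSV)
def mask(c,lo,hi,roi=None):
    m=cv2.inRange(hsv(c),np.array(lo),np.array(hi))
    if roi: k=np.zeros_like(m); k[roi[1]:roi[3],roi[0]:roi[2]]=255; m&=k
    return m
def red(c,roi=None): return mask(c,(0,150,90),(6,255,255),roi)|mask(c,(174,150,90),(180,255,255),roi)
def blobs(m,amin=20):
    n,l,s,ce=cv2.connectedComponentsWithStats(m)
    return sorted([(int(s[i,4]),ce[i].round(1).tolist(),s[i,:4].tolist()) for i in range(1,n) if s[i,4]>=amin],reverse=True)
def down(yaw):
    """tool pointing down, tool y axis along world angle yaw"""
    y=np.array([np.cos(yaw),np.sin(yaw),0]); z=np.array([0,0,-1.]); 
    return R.from_matrix(np.c_[np.cross(y,z),y,z]).as_rotvec()
E
python3 - <<'E'
from lib import *
cs={}
for n in("top","side"):
    c=load(f"{n}0.npz"); c["T"]=c["cam_to_world"]; cs[n]=c
    im=c["img"]
    x0,y0,x1,y1=(160,120,500,360) if n=="top" else (180,150,500,380)
    print(n,"red",blobs(red(c,(x0,y0,x1,y1)),15)[:5])
    print("yellow",blobs(mask(c,(15,160,130),(32,255,255),(380,170,430,330)),15)[:5])
    print("green",blobs(mask(c,(50,120,60),(85,255,255),(320,110,500,300)),6)[:8])
    print("white",[b for b in blobs(mask(c,(0,0,185),(180,60,255),(310,140,430,300)),300)])
    if n=="top": cv2.imwrite("pics/topcrop.png",cv2.resize(im[130:350,160:460,::-1],None,fx=2.6,fy=2.6,interpolation=cv2.INTER_CUBIC))
t=cs["top"]
rc=np.array(cv2.fitEllipse(max(cv2.findContours(red(t,(240,170,330,250)),0,1)[0],key=len))[0])
print("ring",rc,plane(t,rc,.022))
E
```

```text
top red [(473, [288.1, 206.4], [263, 184, 56, 55]), (32, [291.0, 210.6], [287, 207, 9, 9])]
yellow []
green [(41, [422.7, 139.2], [412, 131, 18, 14]), (14, [411.7, 125.4], [409, 123, 8, 6]), (13, [423.2, 124.4], [420, 122, 7, 7]), (9, [408.7, 134.6], [407, 133, 4, 5])]
white [(2873, [401.7, 275.7], [360, 237, 70, 63]), (1899, [343.2, 183.2], [315, 146, 58, 77]), (552, [348.3, 292.3], [320, 279, 50, 21])]
side red [(314, [355.5, 239.1], [337, 218, 32, 41]), (34, [342.5, 237.4], [339, 234, 8, 7])]
yellow [(30, [385.6, 279.0], [382, 277, 9, 6]), (19, [384.0, 285.9], [380, 283, 9, 6]), (18, [382.1, 308.4], [380, 307, 6, 4])]
green [(92, [472.2, 274.0], [460, 265, 24, 18]), (15, [328.7, 230.1], [326, 229, 8, 3])]
white [(1362, [393.8, 265.2], [358, 236, 72, 64]), (538, [331.2, 204.3], [310, 184, 84, 45])]
ring [291.11297607 210.73991394] [0.51350616 0.19060747 0.022     ]
```

View pics/topcrop.png

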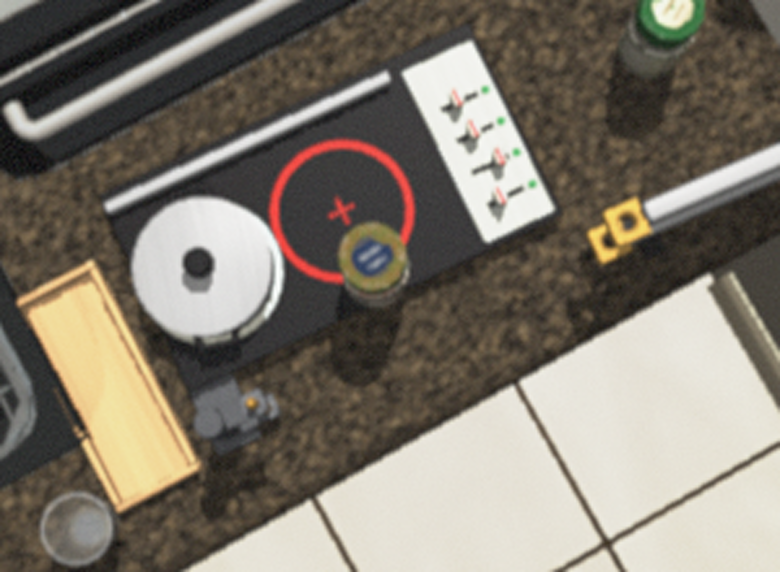

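Clear picture: the hob is turned about 25°, with the red ring on its right. I'll take two wrist views from above for precise poses.

```bash
python3 - <<'E'
from lib import *
th=np.radians(25)
y=R.from_rotvec(state()["tcp_rot"]).as_matrix()[:,1]; print("tool y",y)
for yaw in (th+np.pi/2,th-np.pi/2):
    print(ctrl.inverse_kinematics([.47,.2,.32],down(yaw)),ctrl.inverse_kinematics([.47,.2,.32],down(yaw-np.pi/2)))
yaw=th-np.pi/2 if y[1]<0 else th+np.pi/2
ctrl.goto([.42,.22,.32],down(yaw)); shot("wrist","pics/w1.png")
ctrl.goto([.46,.06,.32],down(yaw)); shot("wrist","pics/w2.png"); print(state()["time_s"],state()["joint_pos"])
E
```

```text
tool y [-0.37267315 -0.92796128  0.00161099]
[ 7.20515989e-01  1.31356378e-01 -9.38022147e-02 -4.44089210e-16
 -1.34563773e+00 -1.85498000e+00] [ 7.20515989e-01  1.31356378e-01 -9.38022147e-02 -4.44089210e-16
 -1.34563773e+00  2.85740898e+00]
[ 7.20515989e-01  1.31356378e-01 -9.38022147e-02  4.44089210e-16
 -1.34563773e+00  1.28661265e+00] [ 7.20515989e-01  1.31356378e-01 -9.38022147e-02  4.44089210e-16
 -1.34563773e+00 -2.84183676e-01]
2.4917 [ 4.82596274e-01  4.54619708e-02 -1.90516207e-01 -1.63260088e-04
 -1.33498727e+00  1.52537018e+00]
```

View pics/w1.png

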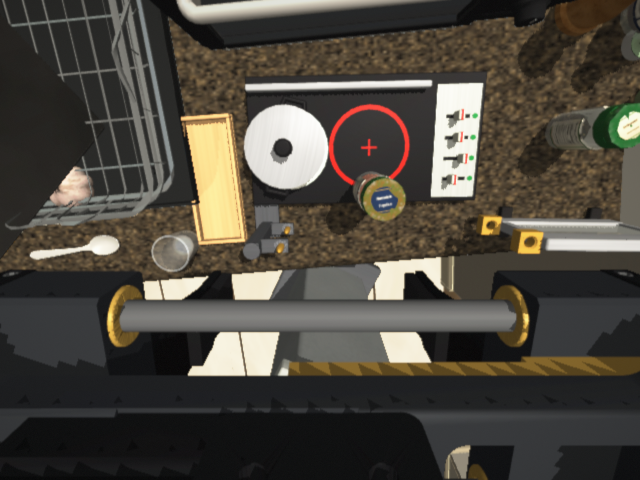

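View pics/w2.png

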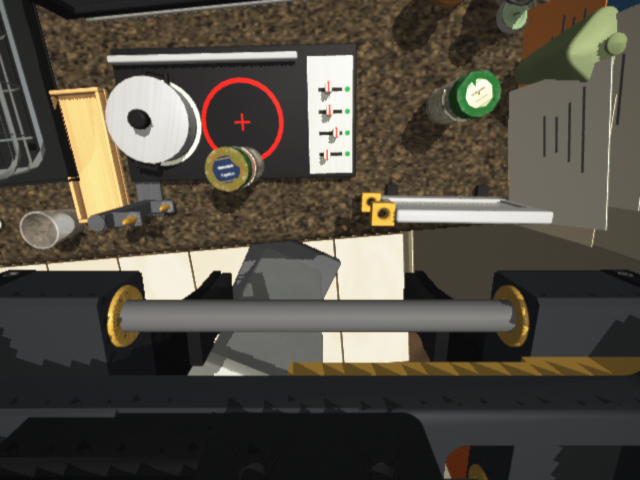

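w1 and w2 show everything needed: the ring, pot knob, both caps, pintles (brass at w1 (288,230) and (277,247)), guard sockets (w1 (528,242), (489,226); w2 (383,213), (372,203)), tray and strip. Next I extract the points.

```bash
python3 - <<'E'
from lib import *
a,b=load("pics/w1.npz"),load("pics/w2.npz")
def ell(m):
    c=max(cv2.findContours(m,0,1)[0],key=cv2.contourArea); return np.array(cv2.fitEllipse(cv2.convexHull(c))[0])
def show(n,p,q): 
    P,e=two(a,p,b,q); print(n,np.round(p,1),np.round(q,1),"->",np.round(P*1000,1),"gap",round(e*1000,1)); return P
# ring
cr=[max(blobs(red(c,r)),key=lambda z:z[0]) for c,r in((a,(325,95,415,185)),(b,(195,70,290,170)))]
crs=[[x for x in blobs(red(c,r),10)] for c,r in((a,(355,135,382,160)),(b,(228,108,256,136)))]
ring=show("ringcross",crs[0][0][1],crs[1][0][1])
# jar caps
show("green",ell(mask(a,(45,100,30),(90,255,255),(590,95,640,155))),ell(mask(b,(45,100,30),(90,255,255),(440,60,510,125))))
for lo in((15,90,60),(18,60,60)):
    show("gold",ell(mask(a,lo,(35,255,255),(355,170,410,222))),ell(mask(b,lo,(35,255,255),(203,143,265,194))))
# knob
show("knob",blobs(mask(a,(0,0,0),(180,255,45),(262,128,302,168)))[0][1],blobs(mask(b,(0,0,0),(180,255,45),(122,100,156,136)))[0][1])
for c,rs in((a,[(475,210,505,240),(508,225,548,258),(240,215,300,262)]),(b,[(358,188,400,230),(85,190,180,230)])):
    for r in rs: print("brass",r,blobs(mask(c,(12,130,90),(32,255,255),r),6))
def quad(c,m):
    k=max(cv2.findContours(m,0,1)[0],key=cv2.contourArea)
    return cv2.boxPoints(cv2.minAreaRect(k))
for n,c,r in(("stripA",a,(425,75,490,205)),("stripB",b,(300,48,358,178))):
    q=quad(c,cv2.morphologyEx(mask(c,(0,0,150),(180,50,255),r),cv2.MORPH_CLOSE,np.ones((15,15))))
    print(n,q.round(1).tolist(),[(plane(c,p,.022)*1000).round(1)[:2].tolist() for p in q])
for n,c,r in(("upA",a,(246,76,434,98)),("upB",b,(100,44,300,70))):
    q=quad(c,mask(c,(0,0,130),(180,60,255),r)); print(n,q.round(1).tolist(),[(plane(c,p,.036)*1000).round(1)[:2].tolist() for p in q])
for n,c,r in(("trayA",a,(175,105,255,255)),("trayB",b,(45,80,135,225))):
    m=cv2.morphologyEx(mask(c,(10,60,110),(30,200,255),r),cv2.MORPH_OPEN,np.ones((5,5))); q=quad(c,m); print(n,q.round(1).tolist(),[(plane(c,p,.02)*1000).round(1)[:2].tolist() for p in q])
v=[]
for c,(x0,y0,x1,y1) in((a,(470,205,560,260)),(b,(350,180,420,235)),(a,(240,200,310,265)),(b,(80,180,180,235))):
    v.append(cv2.resize(np.ascontiguousarray(c["img"][y0:y1,x0:x1,::-1]),(390,280),interpolation=cv2.INTER_CUBIC))
cv2.imwrite("pics/crop1.png",np.vstack([np.hstack(v[:2]),np.hstack(v[2:])]))
E
```

```text
ringcross [368.6 147.2] [242.2 121.6] -> [513.8 189.7  23. ] gap 0.4
green [622.9 125.4] [475.1  94.2] -> [644.  -38.1  96.3] gap 0.0
gold [385.3 207.4] [223.7 172.1] -> [462.6 162.7 139.1] gap 4.1
gold [385.4 201.5] [225.5 169.5] -> [466.1 163.6 132.8] gap 1.1
knob [281.9 150. ] [138.7 119.6] -> [466.2 286.   72.2] gap 2.4
brass (475, 210, 505, 240) [(363, [490.2, 224.4], [480, 214, 22, 22])]
brass (508, 225, 548, 258) [(526, [529.3, 241.4], [514, 229, 29, 25])]
brass (240, 215, 300, 262) [(57, [279.7, 248.3], [276, 244, 8, 10]), (50, [244.0, 228.1], [242, 215, 5, 25]), (33, [286.8, 230.1], [284, 227, 6, 8])]
brass (358, 188, 400, 230) [(817, [377.7, 209.1], [361, 191, 34, 36])]
brass (85, 190, 180, 230) [(86, [128.9, 220.2], [122, 216, 15, 9]), (80, [123.8, 196.3], [120, 190, 9, 15]), (49, [164.0, 207.2], [160, 204, 10, 7]), (21, [85.5, 214.0], [85, 207, 3, 13])]
stripA [[425.0, 80.0], [482.0, 80.0], [482.0, 196.0], [425.0, 196.0]] [[614.8, 162.8], [644.6, 98.8], [521.6, 22.1], [489.2, 91.7]]
stripB [[307.0, 55.0], [352.0, 55.0], [352.0, 173.0], [307.0, 173.0]] [[618.9, 146.9], [642.0, 97.1], [515.3, 34.2], [490.1, 88.2]]
upA [[245.8000030517578, 83.4000015258789], [431.0, 79.19999694824219], [431.1000061035156, 86.30000305175781], [246.0, 90.5]] [[516.4, 359.2], [614.6, 159.4], [607.8, 155.3], [509.1, 356.1]]
upB [[106.9000015258789, 55.0], [296.0, 50.5], [296.1000061035156, 57.70000076293945], [107.0, 62.20000076293945]] [[516.2, 359.6], [614.8, 158.9], [607.9, 155.5], [508.8, 357.2]]
trayA [[180.5, 115.69999694824219], [232.60000610351562, 109.30000305175781], [248.6999969482422, 241.1999969482422], [196.60000610351562, 247.60000610351562]] [[447.0, 424.6], [482.2, 367.1], [329.8, 283.4], [290.3, 346.4]]
trayB [[47.70000076293945, 90.5], [103.4000015258789, 78.5], [132.39999389648438, 212.60000610351562], [76.69999694824219, 224.60000610351562]] [[445.5, 425.3], [488.5, 365.8], [340.7, 283.0], [292.0, 347.8]]
```

View pics/crop1.png

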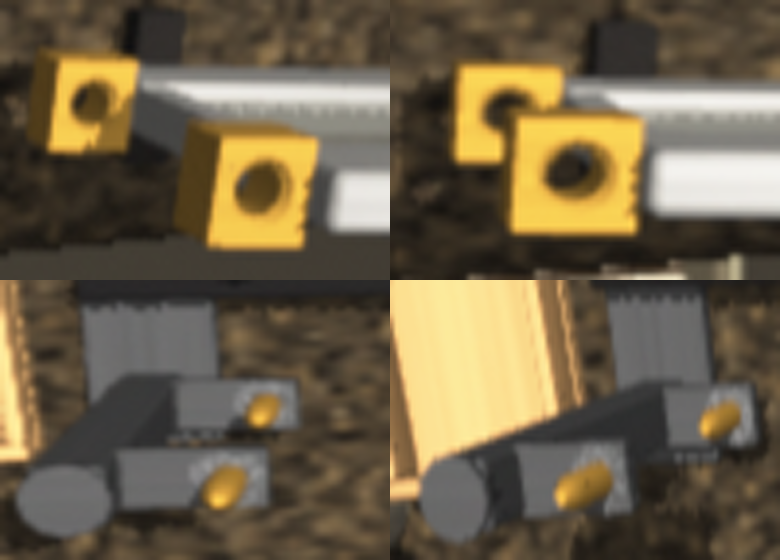

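The crop shows both socket holes and both brass pins clearly. Their full-image positions are used in the code below. I'll triangulate these, the tray corners and the clutter near jar_c.

```bash
python3 - <<'E'
from lib import *
a,b=load("pics/w1.npz"),load("pics/w2.npz")
t,s=load("top0.npz"),load("side0.npz"); t["T"]=t["cam_to_world"]; s["T"]=s["cam_to_world"]
th=np.radians(26.17); X=np.array([np.cos(th),np.sin(th)]);Y=np.array([-X[1],X[0]])
def show(n,p,q,c=a,d=b):
    P,e=two(c,p,d,q); P*=1000; print(n,P.round(1),"gap",round(e*1000,1),"hobdir",(P[:2]@X).round(1),(P[:2]@Y).round(1))
show("ring",[368.6,147.2],[242.2,121.6])
show("pinlow",[286.8,230.1],[164,207.2]); show("pinup",[279.7,248.3],[128.9,220.2])
show("socklow top",[490.8,225.0],[371,201.8]); show("sockup top",[530.7,241.8],[383.3,213.6])
q=[]
for n,c,r in(("trayA",a,(175,105,255,255)),("trayB",b,(45,80,135,225))):
    m=cv2.morphologyEx(mask(c,(10,60,110),(30,200,255),r),cv2.MORPH_OPEN,np.ones((5,5)))
    k=cv2.convexHull(max(cv2.findContours(m,0,1)[0],key=cv2.contourArea)); k=cv2.approxPolyN(k,4,-1,True).reshape(-1,2).astype(float)
    print(n,k.tolist(),[(plane(c,p,.02)*1000).round(1)[:2].tolist() for p in k])
m=mask(b,(0,0,170),(180,40,255),(398,205,556,226)); k=cv2.minAreaRect(max(cv2.findContours(m,0,1)[0],key=cv2.contourArea)); bp=cv2.boxPoints(k)
print("rail",bp.round(1).tolist(),[(plane(b,p,.13)*1000).round(1)[:2].tolist() for p in bp])
m=mask(b,(45,100,30),(90,255,255),(440,60,510,125)); e=cv2.fitEllipse(cv2.convexHull(max(cv2.findContours(m,0,1)[0],key=cv2.contourArea))); print("cap",e,plane(b,e[0],.106)*1000)
show("mill top",[381,50],[511,197],t,s)
show("board nearcorner",[500,194],[478,390],t,s)
show("board farcorner",[443,128],[540,300],t,s)
show("board top near",[535,186],[508,384],t,s)
show("soap",[462,78],[560,283],t,s)
x=np.ascontiguousarray(t["img"][10:220,350:560,::-1]); y=np.ascontiguousarray(s["img"][180:410,430:630,::-1])
cv2.imwrite("pics/clutter.png",np.hstack([cv2.resize(x,(400,400),interpolation=2),cv2.resize(y,(400,460),interpolation=2)[:400]]))
E
```

```text
ring [513.8 189.7  23. ] gap 0.4 hobdir 544.8 -56.4
pinlow [370.3 241.7  32.9] gap 0.2 hobdir 438.9 53.6
pinup [370.  241.8 119.8] gap 0.6 hobdir 438.7 53.9
socklow top [492.4  -3.9  33.2] gap 0.2 hobdir 440.2 -220.7
sockup top [492.8  -3.3 122.6] gap 0.0 hobdir 440.9 -220.3Traceback (most recent call last):
  File "<stdin>", line 13, in <module>
cv2.error: OpenCV(4.12.0) :-1: error: (-5:Bad argument) in function 'approxPolyN'
> Overload resolution failed:
>  - Argument 'epsilon_percentage' must be float, not bool
>  - Argument 'epsilon_percentage' must be float, not bool
```

```bash
python3 - <<'E'
from lib import *
a,b=load("pics/w1.npz"),load("pics/w2.npz")
t,s=load("top0.npz"),load("side0.npz"); t["T"]=t["cam_to_world"]; s["T"]=s["cam_to_world"]
th=np.radians(26.17); X=np.array([np.cos(th),np.sin(th)]);Y=np.array([-X[1],X[0]])
def show(n,p,q,c=a,d=b):
    P,e=two(c,p,d,q); P*=1000; print(n,P.round(1),"gap",round(e*1000,1),"hob",(P[:2]@X-552.8).round(1),(P[:2]@Y+46.3).round(1))
for n,c,r in(("trayA",a,(175,105,255,255)),("trayB",b,(45,80,135,225))):
    m=cv2.morphologyEx(mask(c,(10,60,110),(30,200,255),r),cv2.MORPH_OPEN,np.ones((5,5)))
    k=cv2.convexHull(max(cv2.findContours(m,0,1)[0],key=cv2.contourArea)); k=cv2.approxPolyN(k,4).reshape(-1,2).astype(float)
    print(n,k.tolist(),[(plane(c,p,.02)*1000).round(1)[:2].tolist() for p in k])
m=mask(b,(0,0,170),(180,40,255),(398,205,556,226)); k=cv2.minAreaRect(max(cv2.findContours(m,0,1)[0],key=cv2.contourArea)); bp=cv2.boxPoints(k)
print("rail",bp.round(1).tolist(),[(plane(b,p,.13)*1000).round(1)[:2].tolist() for p in bp])
m=mask(b,(45,100,30),(90,255,255),(440,60,510,125)); e=cv2.fitEllipse(cv2.convexHull(max(cv2.findContours(m,0,1)[0],key=cv2.contourArea))); print("cap",e,plane(b,e[0],.106)*1000)
show("mill top",[381,50],[511,197],t,s)
show("board nearcorner",[500,194],[478,390],t,s)
show("board farcorner",[443,128],[540,300],t,s)
show("board top near",[535,186],[508,384],t,s)
show("soap",[462,78],[560,283],t,s)
x=np.ascontiguousarray(t["img"][10:220,350:560,::-1]); y=np.ascontiguousarray(s["img"][180:410,430:630,::-1])
cv2.imwrite("pics/clutter.png",np.hstack([cv2.resize(x,(400,400),interpolation=2),cv2.resize(y,(400,460),interpolation=2)[:400]]))
E
```

```text
trayA [[248.0, 242.0], [196.0, 245.0], [180.0, 115.0], [233.0, 112.0]] [[328.3, 283.9], [293.5, 348.4], [447.5, 425.4], [479.4, 365.5]]
trayB [[130.0, 203.0], [77.0, 227.0], [49.0, 90.0], [105.0, 85.0]] [[352.0, 289.8], [288.8, 346.5], [446.7, 424.0], [482.0, 361.9]]
rail [[397.8999938964844, 221.0], [398.0, 209.10000610351562], [552.0999755859375, 211.10000610351562], [551.9000244140625, 223.0]] [[492.9, -19.0], [504.1, -13.1], [570.1, -159.8], [559.4, -167.0]]
cap ((475.09088134765625, 94.1568832397461), (44.60768508911133, 55.55017852783203), 56.53630065917969) [640.91595378 -34.95931161 106.        ]
mill top [772.7  34.2 158.9] gap 2.8 hob 155.8 -263.8
board nearcorner [ 551.5 -205.1   30.9] gap 6.7 hob -148.3 -381.0
board farcorner [ 700.  -112.5   62.3] gap 76.0 hob 25.9 -363.4
board top near [ 553.6 -243.1  111.2] gap 13.6 hob -163.2 -416.1
soap [ 758.9 -124.9   95.6] gap 20.2 hob 73.3 -400.5
```

View pics/clutter.png

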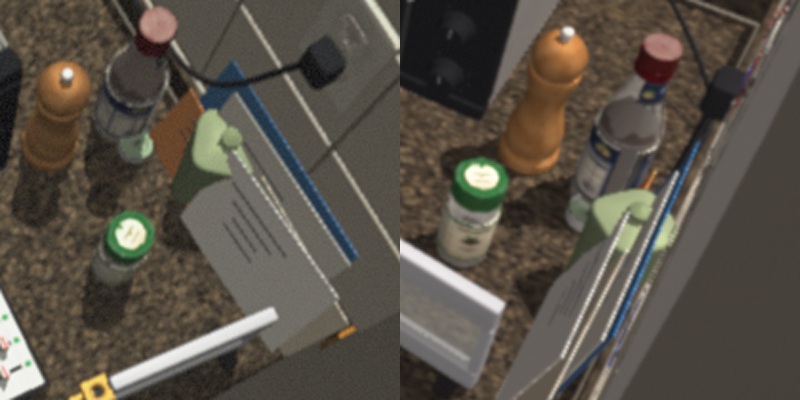

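The clutter crop shows the book leaning away about 90–110 mm to the right of jar_c, with the mill well behind it. The jar can be gripped with the fingers along the hob's y. All heights agree with the text: pins at 33 and 120 mm mid-height, sockets at 33 and 122 mm. Next I refine the cap centres from their labels, check the glass, then start moving.

```bash
cat >> lib.py <<'E'
TH=np.radians(26.17); HX=np.array([np.cos(TH),np.sin(TH)]); HY=np.array([-HX[1],HX[0]])
ORG=HX*.5528+HY*-.0463
def h2w(x,y,z=0): """hob mm -> world m"""; return np.r_[ORG+HX*x/1e3+HY*y/1e3,z/1e3]
def w2h(p): d=np.array(p)[:2]-ORG; return np.array([d@HX,d@HY,p[2]]).round(4)*1e3
ALONG_Y=down(TH-np.pi/2); ALONG_X=down(TH-np.pi)
def line(p,vel=.15,frame=None): ctrl.servo_line(np.array(p),frame,vel)
E
python3 - <<'E'
from lib import *
a,b=load("pics/w1.npz"),load("pics/w2.npz")
ba=blobs(mask(a,(100,80,40),(130,255,255),(362,180,404,218)))[0]; bb=blobs(mask(b,(100,80,40),(130,255,255),(208,150,245,190)))[0]
P,e=two(a,ba[1],b,bb[1]); print("jb",ba,bb,P,e,w2h(P),w2h(plane(a,ba[1],.128)),w2h(plane(b,bb[1],.128)))
w=mask(b,(0,0,150),(60,110,255),(458,75,500,112)); print(blobs(w)[:3]); print("jc",w2h(plane(b,blobs(w)[0][1],.106)))
print("glass",w2h(plane(a,(172,252),.03)),w2h(plane(b,(48,229),.03)))
print("tray",[w2h(plane(a,p,.02)) for p in([248,242],[196,245],[180,115],[233,112])],w2h(plane(b,[49,90],.02)),w2h(plane(b,[77,227],.02)),w2h(plane(b,[105,85],.02)))
jb=P
for p,o in((h2w(-100,196,60),ALONG_X),(h2w(-14,196,60),ALONG_X),(h2w(7,-268,60),ALONG_Y),(h2w(-114,8,100),ALONG_X)): print(ctrl.inverse_kinematics(p,o).round(2))
E
```

```text
jb (279, [383.0, 200.2], [372, 190, 25, 21]) (294, [224.8, 169.6], [213, 159, 26, 22]) [0.46553088 0.16528791 0.12845312] 0.00010518984815328401 [-62.1 -10.7 128.5] [-62.2 -10.7 128. ] [-62.1 -10.6 128. ]
[(660, [479.0, 93.1], [465, 78, 28, 31])]
jc [   7.9 -271.6  106. ]
glass [-142.3  260.    30. ] [-140.6  262.6   30. ]
tray [array([-132.9,  156.2,   20. ]), array([-135.7,  229.5,   20. ]), array([ 36.5, 230.7,  20. ]), array([ 38.7, 162.9,  20. ])] [ 35.1 229.8  20. ] [-140.8  229.9   20. ] [ 39.4 158.5  20. ]
[ 1.12  0.33 -0.56  0.   -0.68 -0.66]
[ 1.02  0.45 -0.36  0.   -0.77 -0.56]
[ 0.2   0.56 -0.14  0.   -0.87  1.83]
[ 0.74  0.21 -0.6   0.   -0.76 -0.28]
```

```bash
python3 - <<'E'
from lib import *
ctrl.set_gripper(.075)
ctrl.goto(h2w(-62,-10.7,170),ALONG_X); line(h2w(-62,-10.7,72))
ctrl.set_gripper(.03,20); s=state(); print(s["width"],s["gripper_force"],s["time_s"])
line(h2w(-62,-10.7,230),.2)
line(h2w(-18,196.5,230),.25)
line(h2w(-18,196.5,70),.2); line(h2w(-18,196.5,56),.04); print(state()["contact_force"])
line(h2w(-18,196.5,54.5),.02); print(state()["contact_force"])
ctrl.set_gripper(.062); line(h2w(-18,196.5,230),.25)
ctrl.set_gripper(.08)
ctrl.goto(h2w(-10,-268,250),ALONG_Y); shot("wrist","pics/w3.png"); c=shot("top","pics/t3.png"); print(state()["time_s"],state()["tool_pos"])
E
```

```text
0.044895413618294765 19.91986126192387 6.0083
[ 0.16561018  0.08951431 -0.82051122]
[ 0.00740487 -0.68485195  2.13561279]
13.95 [ 0.62578587 -0.0420359   0.25000464]
```

View pics/w3.png

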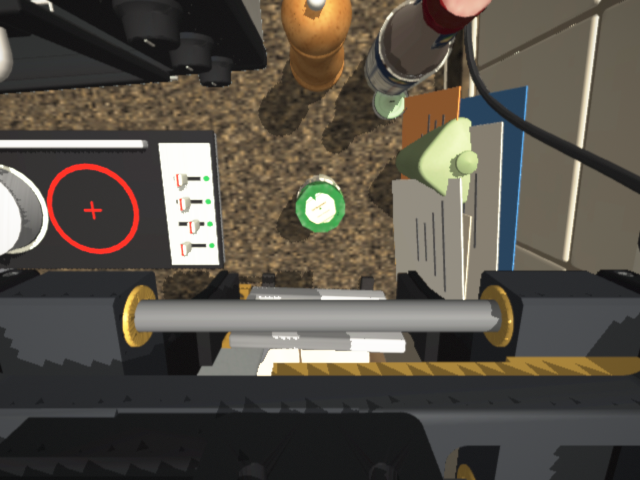

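w3 shows the jar_c cap at (320,206), the book edge at u≈393 and the ring clear. I'll fix jar_c from w2 and w3, then pick and place it.

```bash
python3 - <<'E'
from lib import *
b,c=load("pics/w2.npz"),load("pics/w3.npz")
w=blobs(mask(c,(0,0,150),(60,110,255),(300,185,340,228)))[0]; print(w)
P,e=two(b,[479,93.1],c,w[1]); print("jc",w2h(P),e,w2h(plane(c,w[1],.106)),"book",w2h(plane(c,[393,230],0)))
assert abs(P[2]-.106)<.006
x,y=w2h(plane(c,w[1],.106))[:2]
ctrl.goto(h2w(x,y,160),ALONG_Y); line(h2w(x,y,50)); ctrl.set_gripper(.03,20); s=state(); print(s["width"],s["gripper_force"],w2h(s["tool_pos"]))
line(h2w(x,y,230),.2)
ctrl.goto(h2w(-95,196.5,230),ALONG_X)
line(h2w(-95,196.5,70),.2); line(h2w(-95,196.5,56),.04); line(h2w(-95,196.5,54.5),.02); print(state()["contact_force"])
ctrl.set_gripper(.062); line(h2w(-95,196.5,230),.25); ctrl.set_gripper(.05)
ctrl.goto(h2w(-60,60,290),ALONG_Y); shot("wrist","pics/w4.png"); print(state()["time_s"])
E
```

```text
(800, [320.1, 208.2], [305, 192, 32, 33])
jc [   7.8 -271.1  107.1] 0.00016900909081625458 [   7.7 -271.1  106. ] book [ -37.2 -362.2    0. ]
0.0448960270701473 19.925344926632533 [   7.7 -271.1   50. ]
[ 0.0344194  -0.75015353  2.18271992]
24.5917
```

View pics/w4.png

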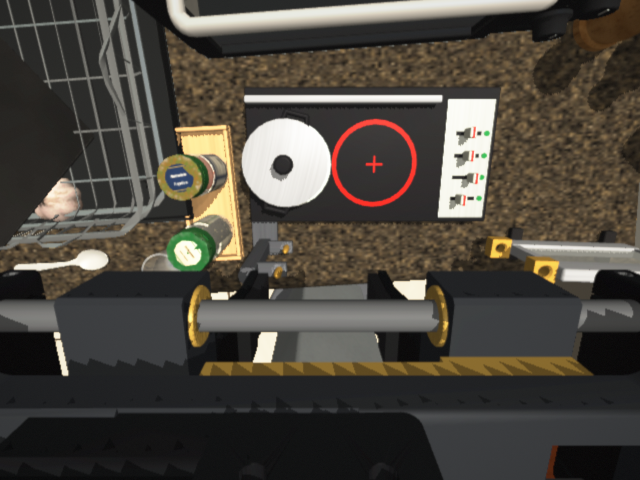

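w4 shows both jars upright in the tray, the pot with its knob at about (283,163), and the red ring at (374,164). Next: locate the pot, pinch the knob and slide.

```bash
cat >> lib.py <<'E'
def potc(c,roi):
    m=cv2.morphologyEx(mask(c,(0,0,100),(180,45,255),roi),cv2.MORPH_OPEN,np.ones((5,5)))
    e=cv2.fitEllipse(cv2.convexHull(max(cv2.findContours(m,0,1)[0],key=cv2.contourArea))); return np.array(e[0]),e[1]
E
python3 - <<'E'
from lib import *
c=load("pics/w4.npz"); a=load("pics/w1.npz")
e,ax=potc(c,(236,112,336,216)); k=blobs(mask(c,(0,0,0),(180,255,45),(268,148,300,180)))[0]
print(e,ax,w2h(plane(c,e,.058)),k,w2h(plane(c,k[1],.078)))
e2,_=potc(a,(240,102,332,192)); P,g=two(a,e2,c,e); print("tri rim",w2h(P),g)
r=blobs(red(c,(362,152,386,176)),10)[0][1]; print("ring",w2h(plane(c,r,.022)))
E
```

```text
[285.8807373  162.26423645] (88.65103149414062, 91.33992004394531) [-5.  94.5 58. ] (86, [282.2, 167.2], [274, 157, 18, 17]) [-9.4 96.8 78. ]
tri rim [-5.6 96.2 38.9] 0.00013948310461781542
ring [ -8.1 -10.2  22. ]
```

```bash
python3 - <<'E'
from lib import *
ctrl.goto(h2w(-7.5,95,130),ALONG_Y); line(h2w(-7.5,95,61)); ctrl.set_gripper(.005,15); s=state(); print(s["width"],s["contact_force"],s["gripper_force"])
line(h2w(-8,-10.2,61),.06); print(state()["contact_force"],w2h(state()["tool_pos"]))
ctrl.set_gripper(.05); line(h2w(-8,-10.2,150)); 
ctrl.goto(h2w(-80,-10,280),ALONG_Y); shot("wrist","pics/w5.png"); print(state()["time_s"])
E
```

```text
0.02142316291405365 [-2.11661231  3.15302801  2.87127368] 15.00041127204895
[-1.6876529   5.52974152  3.84928163] [-7.2 -9.7 61.5]
30.6583
```

View pics/w5.png

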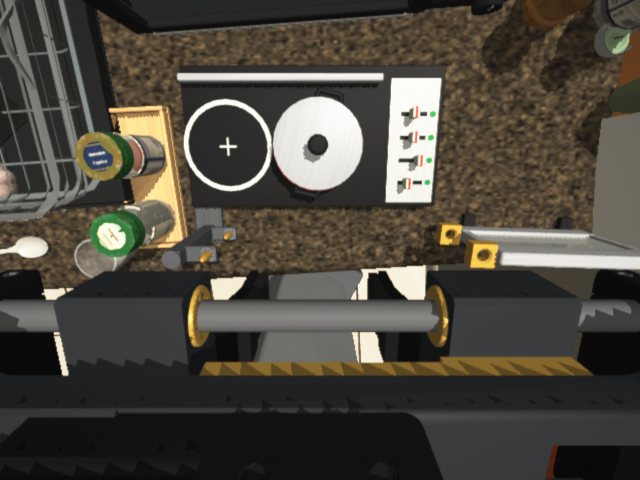

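```bash
python3 - <<'E'
from lib import *
c=load("pics/w5.npz"); print("cam",w2h(c["T"][:3,3]))
e,ax=potc(c,(268,90,368,200)); k=blobs(mask(c,(0,0,0),(180,255,45),(303,130,334,160)))[0]
print(e,ax,w2h(plane(c,e,.058)),k,w2h(plane(c,k[1],.08)))
m=mask(c,(0,0,170),(180,40,255),(178,92,272,196)); q=cv2.fitEllipse(cv2.convexHull(max(cv2.findContours(m,0,1)[0],key=cv2.contourArea))); print("white",w2h(plane(c,q[0],.022)),q[1])
for ref in (c,): print("red px",blobs(red(c,(262,85,375,205)),3), "ring proj",proj(c,h2w(-8.1,-10.2,22)))
E
```

```text
cam [-11.8 -11.2 442. ]
[316.91888428 142.77311707] (92.61053466796875, 93.44758605957031) [ -4.8 -10.4  58. ] (86, [316.1, 147.5], [308, 136, 19, 19]) [-9.9 -9.6 80. ]
white [-6.3 95.4 22. ] (86.42935180664062, 93.26173400878906)
red px [] ring proj [316.83588308 146.22172007]
```

```bash
python3 - <<'E'
from lib import *
c=load("pics/w5.npz"); im=np.ascontiguousarray(c["img"][80:215,255:385,::-1]); S=5
v=cv2.resize(im,None,fx=S,fy=S,interpolation=cv2.INTER_NEAREST)[:600]
for z,r,col in((22,48,(0,255,0)),(58,48,(255,0,255)),(80,11,(0,255,255))):
    pts=np.array([(proj(c,h2w(-8.1+r*np.cos(t),-10.2+r*np.sin(t),z))-[255,80]+.5)*S for t in np.linspace(0,6.28,60)]).astype(int)
    cv2.polylines(v,[pts],True,col,1)
cv2.imwrite("pics/c5.png",v)
E
```

```text
(no output)
```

View pics/c5.png

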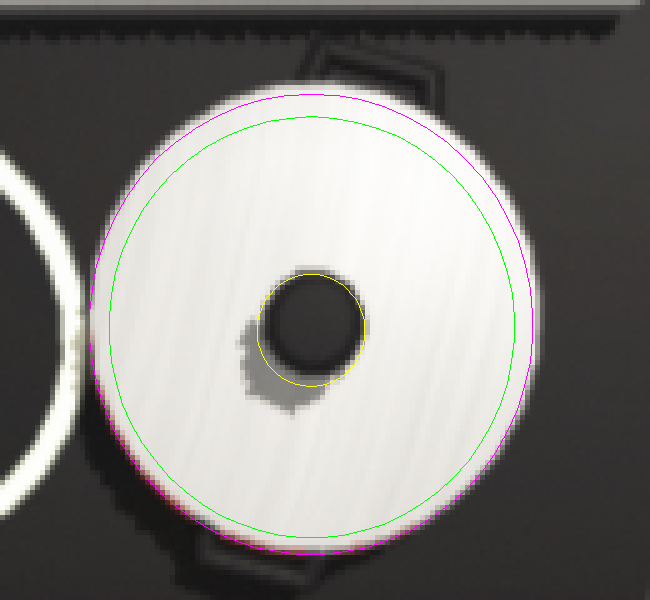

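The overlay puts the pot centre about 1.5 mm behind and 0.7 mm right of the ring centre. I'll nudge it, then re-measure the sockets and pins from the extra views before picking the guard.

```bash
python3 - <<'E'
from lib import *
ctrl.goto(h2w(-6.5,-10.8,130),ALONG_Y); line(h2w(-6.5,-10.8,61)); ctrl.set_gripper(.005,15)
line(h2w(-8.3,-10.4,61),.02); ctrl.set_gripper(.05); line(h2w(-8.3,-10.4,150)); print(state()["time_s"])
g=np.array([.5308,-.0883]); 
for yaw in(np.radians(24.2),np.radians(24.2)-np.pi):
  for p,y in((np.r_[g,.1],yaw),(h2w(-114,8,150),yaw+np.radians(1.97))):
    q=ctrl.inverse_kinematics(p,down(y)); print(None if q is None else q.round(2))
# look at guard from above it
ctrl.goto(h2w(-175,-175,250),ALONG_Y); shot("wrist","pics/w6.png"); 
ctrl.goto(h2w(-175,95,250),ALONG_Y); shot("wrist","pics/w7.png"); print(state()["time_s"])
c=load("pics/w6.npz");d=load("pics/w7.npz")
x=c["img"][:260,170:470]; y=d["img"][:260,170:470]
cv2.imwrite("pics/c6.png",np.hstack([cv2.resize(np.ascontiguousarray(i[:,:,::-1]),(400,347),interpolation=2) for i in(x,y)]))
E
```

```text
34.3667
[ 0.14  0.36 -0.37  0.   -0.84 -2.86]
[ 0.74  0.14 -0.53  0.   -0.9   2.86]
[ 0.14  0.36 -0.37  0.   -0.84  0.29]
[ 0.74  0.14 -0.53  0.   -0.9  -0.28]
36.5167
```

View pics/c6.png

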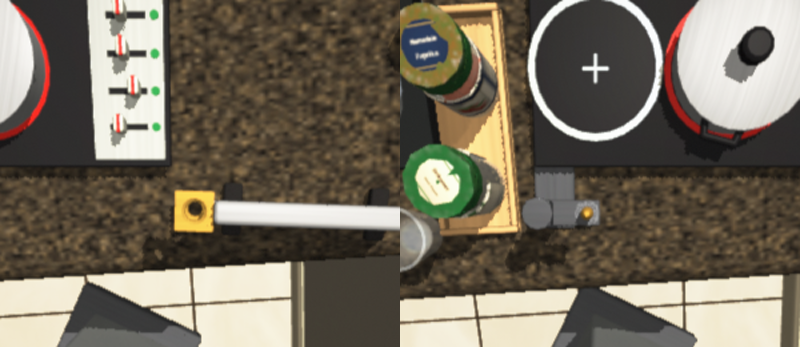

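The crop shows near-vertical views of the upper socket (w6, about (315,157)) and the upper pin (w7, about (310,160)), with the jars upright. I'll compute both positions.

```bash
python3 - <<'E'
from lib import *
c=load("pics/w6.npz");d=load("pics/w7.npz"); print(w2h(c["T"][:3,3]),w2h(d["T"][:3,3]))
m=mask(c,(12,110,90),(32,255,255),(290,135,340,185)); k=max(cv2.findContours(m,0,1)[0],key=cv2.contourArea); q=cv2.minAreaRect(k); print(q,w2h(plane(c,q[0],.121)))
print("hole",blobs(cv2.bitwise_not(m)[145:170,303:328],10)[:3])
p=blobs(mask(d,(12,110,90),(32,255,255),(300,145,325,175)),4); print(p,w2h(plane(d,p[0][1],.120)),w2h(plane(d,p[0][1],.125)))
m=mask(c,(0,0,170),(180,40,255),(330,140,540,185)); k=max(cv2.findContours(m,0,1)[0],key=cv2.contourArea); q=cv2.minAreaRect(k);bp=cv2.boxPoints(q); print("rail",[w2h(plane(c,x,.13)).tolist() for x in bp])
E
```

```text
[-105.9 -175.9  412.1] [-106.2   93.9  412.6]
((315.5, 158.0), (32.0, 31.0), 90.0) [-112.6 -174.1  121. ]
hole [(75, [13.1, 10.8], [9, 6, 9, 10])]
[(60, [310.1, 159.1], [306, 155, 9, 9])] [-113.7   99.9  120. ] [-113.6   99.8  125. ]
rail [[-118.7, -187.1, 130.0], [-106.39999999999999, -187.4, 130.0], [-111.9, -348.8, 130.0], [-124.3, -350.3, 130.0]]
```

```bash
python3 - <<'E'
from lib import *
G=down(np.radians(24.2)-np.pi)
ctrl.set_gripper(.05)
ctrl.goto(h2w(-115.8,-266,200),G); line(h2w(-115.8,-266,98)); ctrl.set_gripper(.005,35); s=state(); print(s["width"],s["contact_force"],w2h(s["tool_pos"]))
line(h2w(-115.8,-266,143),.08); print(state()["contact_force"])
line(h2w(-113.8,-80,143),.15,ALONG_X); line(h2w(-113.8,8,143),.08); ctrl.hold(.3)
s=state(); print(w2h(s["tool_pos"]),s["contact_force"],s["width"],s["time_s"])
shot("wrist","pics/w8.png"); t=shot("top","pics/t8.png"); q=shot("side","pics/s8.png")
A=np.ascontiguousarray(t["img"][230:330,200:320,::-1]); B=np.ascontiguousarray(q["img"][170:290,210:360,::-1])
cv2.imwrite("pics/c8.png",np.hstack([cv2.resize(A,(390,325),interpolation=2),cv2.resize(B,(406,325),interpolation=2)]))
E
```

```text
0.013688299333602747 [-0.12947874  0.47395245  1.06815347] [-115.7 -266.1   98. ]
[-0.44623445 -0.26717765 -2.14504436]
[-113.8    7.8  143. ] [-0.82153512  0.70354745 -3.09409517] 0.013802627291029271 43.3167
```

View pics/c8.png

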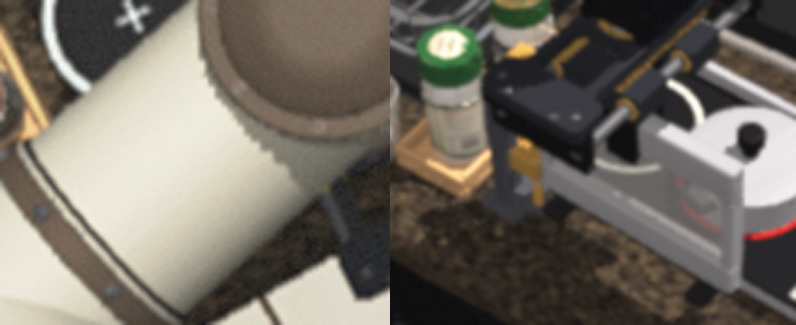

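The arm blocks the top view. The side view shows the guard in the grip with its sockets at the post. I'll lower it slowly while watching the force.

```bash
python3 - <<'E'
from lib import *
f0=state()["contact_force"]
for z in (130,124,118,112,108,105,103.5,103):
    line(h2w(-113.8,8,z),.04); s=state(); d=s["contact_force"]-f0; print(z,w2h(s["tool_pos"]),d.round(2))
    if np.linalg.norm(d)>10: print("STOP"); break
E
```

```text
130 [-113.9    7.9  129.7] [0.02 0.84 0.36]
124 [-114.1    7.9  123.7] [-0.32 -0.96  1.04]
118 [-114.1    7.9  117.7] [-0.34  0.44  0.12]
112 [-114.1    7.9  111.7] [-0.03 -0.1   0.11]
108 [-114.     7.9  107.7] [ 0.45 -0.46  0.02]
105 [-114.     8.   104.8] [ 0.69 -0.14 -0.33]
103.5 [-113.9    8.   103.4] [-0.07  0.64 -0.08]
103 [-113.8    8.   103. ] [ 0.76  0.37 -0.05]
```

```bash
python3 - <<'E'
from lib import *
f0=state()["contact_force"]
for z in (102.5,102,101.5,101):
    line(h2w(-113.8,8,z),.02); s=state(); d=s["contact_force"]-f0; print(z,w2h(s["tool_pos"]),d.round(2))
    if d[2]>2: break
ctrl.set_gripper(.04); line(h2w(-113.8,8,200),.15)
ctrl.set_gripper(.0)
ctrl.goto(h2w(-130,-20,270),ALONG_Y); shot("wrist","pics/w9.png"); q=shot("side"); print(state()["time_s"])
B=np.ascontiguousarray(q["img"][170:320,210:410,::-1]); c=load("pics/w9.npz")["img"][:270,:,::-1]
cv2.imwrite("pics/c9.png",np.hstack([cv2.resize(np.ascontiguousarray(c[:,100:500]),(460,311),interpolation=2),cv2.resize(B,(340,255),interpolation=2)[:311] if 0 else cv2.resize(B,(340,311),interpolation=2)]))
E
```

```text
102.5 [-113.7    8.   102.7] [-0.78 -0.27  2.56]
50.125
```

View pics/c9.png

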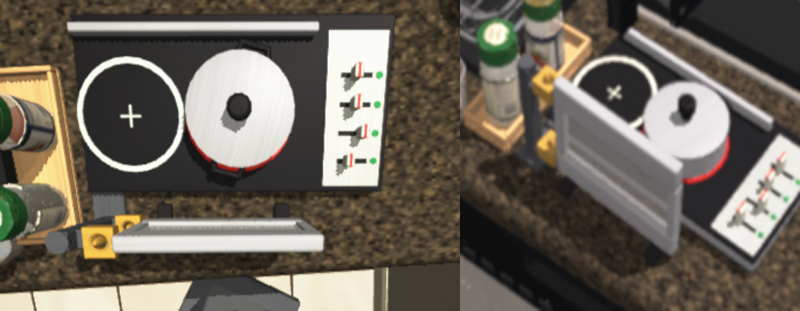

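w9 shows the guard hung on both pins and lying along the hob front, and jars and glass fine. I'll check the pot centre and guard angle numerically, from directly above.

```bash
python3 - <<'E'
from lib import *
ctrl.goto(h2w(-80,-10,280),ALONG_Y); c=shot("wrist","pics/w10.png"); print(state()["time_s"])
e,ax=potc(c,(250,80,385,210)); print("rim",e,ax,w2h(plane(c,e,.058)))
m=mask(c,(0,0,170),(180,40,255),(170,205,460,270)); k=max(cv2.findContours(m,0,1)[0],key=cv2.contourArea); print("rail",[w2h(plane(c,x,.135)).tolist() for x in cv2.boxPoints(cv2.minAreaRect(k))])
im=np.ascontiguousarray(c["img"][80:280,180:460,::-1]); S=2.85
v=cv2.resize(im,None,fx=S,fy=S,interpolation=cv2.INTER_CUBIC)
for z,r,col in((22,52,(0,255,0)),(58,49.3,(255,0,255)),(80,11,(0,255,255))):
    pts=np.array([(proj(c,h2w(-8.1+r*np.cos(t),-10.2+r*np.sin(t),z))-[180,80]+.5)*S for t in np.linspace(0,6.28,60)]).astype(int)
    cv2.polylines(v,[pts],True,col,1)
for x in (-50,-24,2,28):
    for y in(-114,-130): cv2.circle(v,tuple(((proj(c,h2w(x,y,43))-[180,80]+.5)*S).astype(int)),2,(255,0,0),-1)
cv2.imwrite("pics/c10.png",v)
E
```

```text
50.5
rim [318.37316895 144.85932922] (89.80878448486328, 94.03987121582031) [ -5.7 -11.9  58. ]
rail [[-107.2, 84.7, 135.0], [-105.5, -76.1, 135.0], [-118.2, -76.89999999999999, 135.0], [-119.9, 85.5, 135.0]]
```

View pics/c10.png

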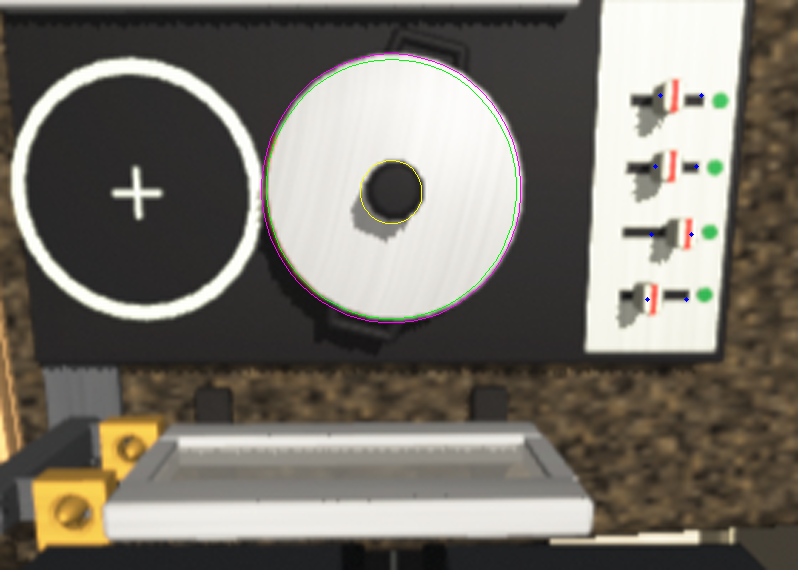

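The pot sits concentric with its projection, both pins are through the sockets, and the rail is parallel to the hob within about 0.6°. Levers: sw1 off, sw2 on, sw3 and sw4 part way. Next, the switches.

```bash
python3 - <<'E'
from lib import *
F=down(TH+np.pi/2); ctrl.set_gripper(0)
def push(x,y0,y1):
    sg=np.sign(y1-y0)
    ctrl.goto(h2w(x,y0,75),F); line(h2w(x,y0,33),.1); f0=state()["contact_force"][:2]@HY
    y=y0
    while sg*(y1-y)>0:
        y+=sg*2; line(h2w(x,y,33),.04); s=state(); f=s["contact_force"][:2]@HY-f0
        if -sg*f>7: break
    print(x,"cmd",y,"at",w2h(s["tool_pos"]),"f",round(f,1),s["time_s"])
    line(h2w(x,y-sg*4,33),.1); line(h2w(x,y-sg*4,75),.2)
push(-50,-86,-102); push(2,-86,-102)
push(-24,-158,-140); push(28,-158,-140)
ctrl.goto(h2w(-80,-60,270),ALONG_Y); c=shot("wrist","pics/w11.png")
v=cv2.resize(np.ascontiguousarray(c["img"][60:280,180:480,::-1]),None,fx=2.6,fy=2.6,interpolation=cv2.INTER_CUBIC); cv2.imwrite("pics/c11.png",v)
E
```

```text
-50 cmd -102 at [ -50.  -102.1   33. ] f -1.5 55.8
2 cmd -102 at [   2.  -102.1   33. ] f 0.2 59.3
-24 cmd -140 at [ -24.  -139.9   33. ] f 0.1 63.0917
28 cmd -140 at [  28.  -139.9   33. ] f 1.0 66.85
```

View pics/c11.png

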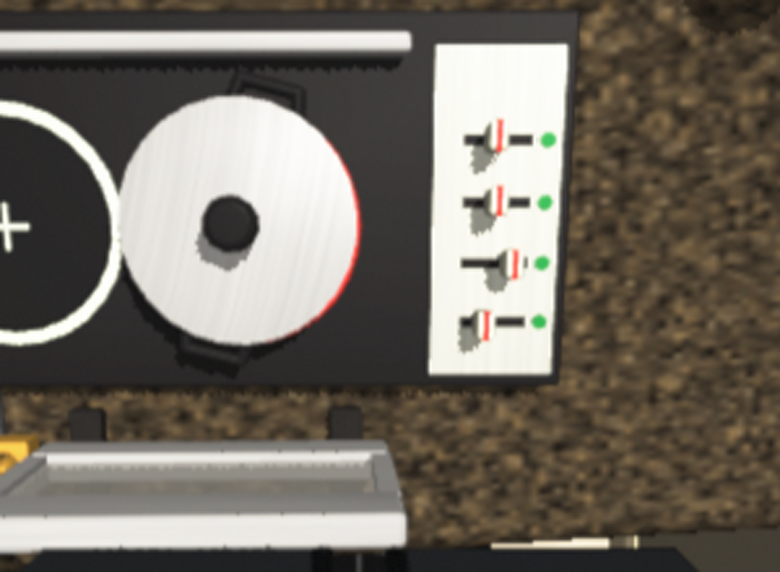

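The levers have not moved, so the finger tips are thinner than assumed. I'll carry on further with the force stop as the limit.

```bash
cat > sw.py <<'E'
from lib import *
F=down(TH+np.pi/2); ctrl.set_gripper(0)
def push(x,y0,y1):
    sg=np.sign(y1-y0)
    ctrl.goto(h2w(x,y0,75),F); line(h2w(x,y0,33),.12); f0=state()["contact_force"][:2]@HY
    y=y0; log=[]
    while sg*(y1-y)>0:
        y+=sg*1.5; line(h2w(x,y,33),.04); s=state(); f=s["contact_force"][:2]@HY-f0; log.append(round(float(f),1))
        if -sg*f>8: break
    print(x,"cmd",y,"at",w2h(s["tool_pos"]),log,s["time_s"])
    line(h2w(x,y-sg*4,33),.1); line(h2w(x,y-sg*4,75),.2)
E
python3 - <<'E'
from sw import *
push(-50,-98,-124); push(2,-98,-124)
push(-24,-146,-120); push(28,-146,-120)
ctrl.goto(h2w(-80,-60,270),ALONG_Y); c=shot("wrist","pics/w12.png")
v=cv2.resize(np.ascontiguousarray(c["img"][60:280,180:480,::-1]),None,fx=2.6,fy=2.6,interpolation=cv2.INTER_CUBIC); cv2.imwrite("pics/c12.png",v)
E
```

```text
-50 cmd -117.5 at [ -50.  -115.8   33. ] [-0.9, 0.5, -0.0, 0.4, 0.6, 0.3, 0.7, 0.6, -0.1, -0.0, 0.4, 4.8, 11.4] 76.575
2 cmd -117.5 at [   2.  -115.7   33. ] [0.8, 0.5, -0.3, 0.3, 0.6, -0.3, 0.2, 1.4, 0.6, 1.1, 0.3, 4.9, 11.0] 81.2667
-24 cmd -123.5 at [ -24.  -125.4   33.1] [0.5, 0.6, 0.6, 0.1, -0.3, -1.0, -0.6, -0.6, -0.3, -0.6, -0.1, 0.1, 0.3, -5.0, -10.8] 86.4167
28 cmd -123.5 at [  28.  -125.4   33. ] [-1.0, -0.5, -0.4, 0.4, 0.3, -0.1, -0.6, -0.4, 0.3, -0.0, -1.2, -1.0, -0.8, -4.4, -10.7] 91.6083
```

View pics/c12.png

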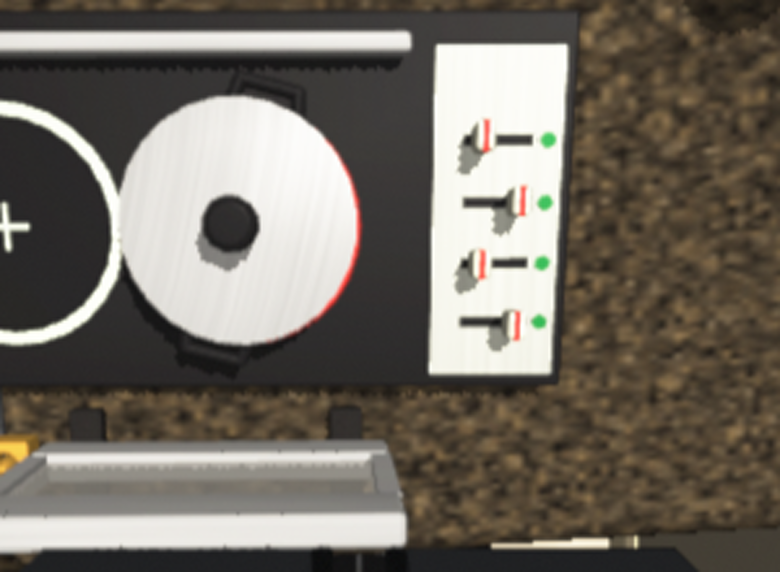

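All four levers reached their stops: on, off, on, off from the front. One last check from the earlier viewpoint for the pot, guard and jars before handing in.

```bash
python3 - <<'E'
from lib import *
ctrl.goto(h2w(-80,-10,280),ALONG_Y); ctrl.hold(.5); c=shot("wrist","pics/w13.png"); o=load("pics/w10.npz")
e,ax=potc(c,(250,80,385,210)); print("rim",e,ax)
d=cv2.absdiff(np.ascontiguousarray(c["img"]),np.ascontiguousarray(o["img"])).max(2); print("changed vs w10",blobs(cv2.inRange(d[:275],50,255),25)[:8])
E
```

```text
rim [317.67654419 144.29216003] (89.82598876953125, 93.91220092773438)
changed vs w10 [(264, [408.3, 163.7], [395, 156, 28, 17]), (263, [412.9, 141.2], [399, 132, 27, 19]), (257, [408.5, 185.6], [396, 178, 26, 17]), (253, [430.6, 150.8], [386, 79, 56, 125]), (252, [408.2, 117.0], [398, 107, 26, 21]), (103, [354.1, 164.9], [334, 134, 30, 55]), (101, [332.8, 267.5], [308, 267, 51, 2]), (88, [241.2, 268.5], [218, 268, 46, 2])]
```

```bash
python3 -c "
from workcell import job,state
print(state()['time_s'],job.close_job())"
```

```text
the job is handed in; nothing more can be done
95.675 None
```

The job is handed in at 95.7 s, with no verdict returned: both jars present (jar_b, jar_c) stand in the tray, the pot is centred on the red ring, and the guard hangs home and closed (about 0.6° off parallel as measured); the switches were then set on, off, on, off from the front, and the glass was left alone.

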